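# Shut the marked paste valve under the sliding cover

### The arm

A 6-joint arm with a two-finger parallel gripper is mounted at the origin on a cart in front of the work surface, level with it; the furniture and walls round the work are solid. World frame = base frame: x ahead of the robot, y to its left, z up, the work surface at z = 0. Lengths are in m, angles in rad, forces in N, time in s.
With the tool pointing down it reaches from about 0.35 to 0.975 m from the base axis. Payload 4.9 kg.
Tool frame: the origin (TCP) lies on the centre line of the jaws, within the pads' length; the fingertips stand ctrl.tcp_to_tips ahead of it and the grasp point (between the pads) lies 3 mm ahead of it (ctrl.tcp_to_tips is the distance from the TCP to the fingertips, in m); z points along the fingers, y is the direction in which the jaws open and shut (so a half turn about z gives the same grasp; the last joint's range is limited). The gripper opens to 85 mm and grips with 20 to 120 N. Pads are 22 mm wide; open, the fingers measure 114 mm over their backs; the gripper's body (76 mm by 85 mm) begins 54 mm behind the grasp point. The pads swing forward as they close: fully open they stand 13 mm farther back than shut.
Start: joints at [0.991, 0.053, 1.613, -0, 1.476, -0.119], TCP at [0.278, 0.56, 0.253] pointing down, gripper open.
Joint ranges: [-3.01, 3.01], [-1.01, 2.22], [0.06, 2.58], [-1.02, 4.17], [0.09, 2.62], [-3.14, 3.14]. Speed limits (rad/s): [2.57, 2.57, 3.14, 3.14, 3.14, 3.14].

### API

Orientations are given as a rotation vector (axis times angle).
In Python, from station import ctrl, vision gives the robot as it stands.
- The arm moves only by the tool jog_arm, never from a script. Its argument "deltas" is a list of rows, each a list of 7 numbers: the turn, a rotation vector about the tool's x, y, z in rad, then the shift along the tool's x, y, z in cm, then the opening, from 0 (shut) to 1 (fully open). A call has 1 to 12 rows; each row shifts and turns the commanded pose from where the row before left it, along the tool's axes as they then stand; what a row does not reach is not made up. A row lasts 1/12 s, in which the tool goes at most 41.7 mm and 7.16 degrees, less where a joint would pass 70% of its speed; a pose out of reach is approached as far as the arm can. A call with a gripper value outside its range is refused whole. The fingers move at their own pace and stop on an object; "grip_force" is the grip in N (left out, the last holds). Time passes only in rows, so rows that do not move let the fingers close. It gives the time, the measured TCP pose, the force and the opening at its end, in the units of the state.
- ctrl.get_obs(): the state, without advancing time (a new reading comes with each control period).
- vision.get_image(name): name is "side" or "top"; returns (picture, depth): 420x560x3 uint8, red, green, blue; 420x560 float32, m along the optical axis (not along the pixel's ray), 0 where there is no reading.
- vision.calibration(name): a dict with "fx", "fy", "cx", "cy" (pixels), "rvec" (rotation vector, rad) and "tvec" (3), from world to camera coordinates, as OpenCV has them. Camera axes: x right, y down, z forward; pixel columns grow to the right and rows downward; lengths in m; the calibration is good to about 2 mm. A picture is of the moment at which its call begins. calibration takes no time and is no camera call.
- ctrl.finish_job(): hands the job in, once; it reports no verdict.
The state is a dict: "t": time; "q": joint angles; "dq": joint speeds; "effort": joint torques, N m; "tool_pos": TCP position; "tool_rot": TCP orientation; "contact_force": force on the tool from outside, world axes, zero at the start; "wrist_torque": the same for the moment, N m; "opening": finger opening in m.
Only numpy, scipy, OpenCV 4.12 (cv2) and the standard library are available. Lean on these libraries where they do the work, as an engineer would, in place of code of your own. Each camera call takes 0.05 s, during which the arm holds its last target. There are 200 camera calls.

### The job

Push the sliding cover of the low valve box (it has a raised lip to push on) all the way to the left until it stops, and then push the marked valve lever beneath it, the one with a round disc at its end, clockwise until it is fully shut across the pipe. Only push: do not pinch the lip or the marked lever between the fingers. Leave the plain lever open, the cover aside, and the loose things around the box where they stand.

Things in the scene. Friction and masses are not known exactly. Their poses are not given: they have to be found in the camera images.
- valve_box: low stainless valve box, fixed, 152 mm deep (its x), 430 wide (its y), 80 high; origin under its centre, x away from the robot, y to the left (turned up to 15 degrees). Right half (y -215 to 0): open-topped bay, 140 deep inside, with the two valves and a 30 high end plate; pipes and valve bodies in it reach 40 mm up, the levers turn above that. Left half: closed deck
- cover (a joint): flat sliding cover of bare aluminium, 154 x 216 mm, underside 72 mm and plate top 77 mm above the worktop: 0 = over the bay, grows as it slides to the box's left (+y) onto the deck, 0.212 m = at its stop, bay open; starts between 0 and 0.02. Held captive on the walls; friction of 1.5 to 3 N, stays where left
- cover_lip (a point): middle of the right-hand (-y) face of the cover's raised lip, 85 mm above the worktop, moves with the cover. The lip, at the cover's right edge, is an upright flange 100 mm long (box x) and 14 mm thick (from this face to +y), its top 96 mm above the worktop. Push this face to the box's +y
- disc_lever (a joint): turn of the marked lever, which has a round disc at its end: 0 = open, pointing from its stem to the box's -x (front, along the pipe); grows clockwise seen from above; 1.571 rad = shut at its stop, pointing to the box's +y (left, across the pipe). Starts between 0 and 0.12. Friction about 0.06 N m, stays where left
- disc_stem (a point): point on the upright turning axis of the marked lever, 52 mm above the worktop, at mid height of its lever (hub 20 mm diameter). The stem stands 30 mm behind the box's mid line (box x = +30 mm) at box y = -170 or -80 mm: the two valves may be in either place
- disc_end (a point): centre of the disc at the end of the marked lever, 50 mm from the stem axis, 52 mm above the worktop, moving with the lever. Disc: 30 mm diameter; between hub and disc (11 to 35 mm from the axis) the black lever is 12 mm wide; lever and disc reach from 42 to 62 mm above the worktop. Push on the -y side when open, where the 12 mm wide part is
- plain_lever (a joint): turn of the other lever, a plain straight bar without disc; same values and friction as the marked one; starts between 0 and 0.12 and must stay open
- plain_stem (a point): point on the upright turning axis of the plain lever, 52 mm above the worktop, 90 mm from the marked lever's stem
- plain_end (a point): centre of the rounded end of the plain lever, 54 mm from its stem axis, 52 mm above the worktop; the bar is 12 mm wide and reaches from 42 to 62 mm above the worktop
- empty_jar: empty clear glass jar, 70 mm diameter, 112 mm high, standing loose off the left end of the box; origin at the centre of its foot
- the_funnel: pale jar funnel standing on its wide mouth, 68 mm diameter, 72 mm high, loose off the right end of the box; origin at the centre of its foot
- tally: small round hand tally counter, 44 x 51 x 30 mm, loose at the right; origin under its middle
- roll: roll of labels lying flat, 66 mm diameter, 39 mm high, loose at the right; origin under its middle
- cap_a: gold jar cap, 64 mm diameter, 10 mm high, loose off the right end of the box; origin under its middle
- cap_b: another gold jar cap, 64 mm diameter, 10 mm high, loose at the far right; origin under its middle

How it is judged:
On the way, in this order (a step that is already met when the one before it is completed fails the run):
1. the cover is pushed aside to its stop (within 15 mm) while the marked lever is still open (value of joint cover above 0.197 m and value of joint disc_lever below 0.5 rad), for 0.2 s.
2. the marked lever is shut (within 0.12 rad of its stop) (value of joint disc_lever above 1.45 rad), for 0.2 s.
At the end, for the whole second after the job is handed in: The cover rests within 15 mm of its open stop (joint above 0.197 m), the disc-ended lever within 0.12 rad of shut (above 1.45 rad), both at rest, the plain lever is still open (below 0.3 rad), and each loose thing is within 30 mm of where it stood (value of joint cover above 0.197 m and value of joint disc_lever above 1.45 rad and value of joint plain_lever below 0.3 rad and velocity of joint disc_lever between -0.05 and 0.05 rad/s and velocity of joint cover between -0.01 and 0.01 m/s and distance of each of empty_jar, the_funnel, tally, roll, cap_a, cap_b from where it was at the start of the episode below 0.03 m); the robot touches nothing.
It fails at once if the plain lever is turned (past 0.3 rad) (value of joint plain_lever above 0.3 rad).
It fails at once if the lip of the cover is pinched between the fingers (over 3 N on both of its faces) (contact force between cover_c2 and the fingers above 3 N and contact force between cover_c3 and the fingers above 3 N).
It fails at once if the marked lever is pinched between the fingers (over 3 N on both of its sides) (contact force between any of disc_lever_c4, disc_lever_c5, disc_lever_c6 and the fingers above 3 N and contact force between any of disc_lever_c7, disc_lever_c8, disc_lever_c9 and the fingers above 3 N).
It fails at once if a loose thing round the box is lifted, carried or pushed away (moved over 30 mm) (distance of any of empty_jar, the_funnel, tally, roll, cap_a, cap_b from where it was at the start of the episode above 0.03 m).
It also fails if it takes over 43 s, if anything falls off the work surface, if the arm or the gripper's body presses on something with over 40 N, if the wrist force passes 120 N, or if a joint passes its speed limit or range.

## Working session

There is one attempt and no reset: what is moved stays moved. The work goes in short steps, Python scripts to look and compute and a tool call to move; the robot and the scene stay as the last step left them, time stands still between calls to the robot, and variables do not carry over. Pictures are saved under pics/ and viewed, about 8 in all and at most 12, crops included, and the job is handed in when it is done.

Besides the shell and the picture viewer there is one more tool, called after "Call:" by a JSON object that holds its "api" and its "payload". jog_arm: Moves the arm, as the interface text tells. Its arguments: {"type":"object","properties":{"deltas":{"type":"array"},"grip_force":{"type":"number"}},"required":["deltas"]}

```bash
ls; mkdir -p pics; cat > h.py <<'E'
import numpy as np, cv2
from station import ctrl, vision
def grab(n,f=None):
    im,d=vision.get_image(n)
    if f: cv2.imwrite('pics/'+f,im[:,:,::-1])
    return im,d
def ray(n,u,v,z):
    c=vision.calibration(n);R,_=cv2.Rodrigues(np.array(c['rvec'],float));t=np.array(c['tvec'],float).ravel()
    o=-R.T@t;d=R.T@np.array([(u-c['cx'])/c['fx'],(v-c['cy'])/c['fy'],1]);return o+d*(z-o[2])/d[2]
def cloud(n,d):
    c=vision.calibration(n);R,_=cv2.Rodrigues(np.array(c['rvec'],float));t=np.array(c['tvec'],float).ravel()
    v,u=np.mgrid[:d.shape[0],:d.shape[1]]
    P=np.stack([(u-c['cx'])/c['fx']*d,(v-c['cy'])/c['fy']*d,d],-1);return (P-t)@R
E
python3 - <<'E'
from h import *
grab('top','t1.png');grab('side','s1.png');print(ctrl.get_obs(),ctrl.tcp_to_tips)
E
```

```text
pics
{'t': 0.1, 'q': array([ 9.90970724e-01,  5.32732728e-02,  1.61415853e+00,  5.25823353e-05,
        1.47602457e+00, -1.18996707e-01]), 'dq': array([ 0.00085097, -0.00317676, -0.00312454, -0.00015173,  0.00121419,
        0.001326  ]), 'effort': array([ 1.04186790e-04, -3.94909787e+01, -3.71361208e+01, -1.85057797e-04,
        4.00606339e-03,  1.25179108e-05]), 'tool_pos': array([0.27762565, 0.55936443, 0.25219573]), 'tool_rot': array([-7.17330657e-01, -3.05789410e+00,  2.72188239e-03]), 'contact_force': array([ 0.5146328 , -0.65353313, -0.49789282]), 'wrist_torque': array([-0.0249801 ,  0.02405176, -0.02976009]), 'opening': 0.08544211151738243} 0.022
```

View pics/t1.png

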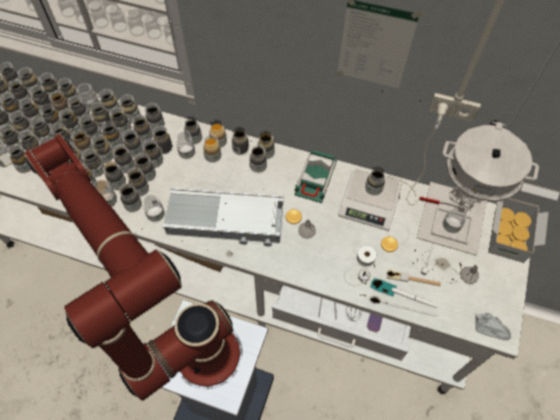

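View pics/s1.png

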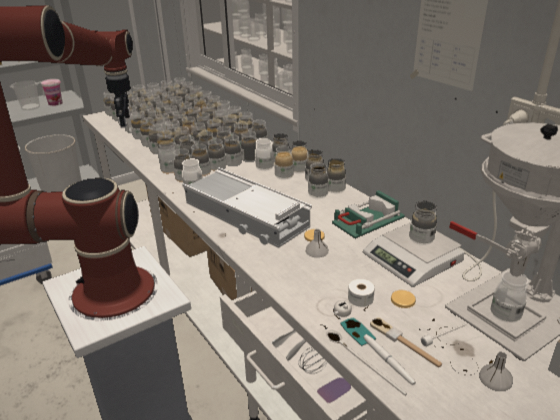

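```bash
python3 - <<'E'
from h import *
im,d=grab('top'); P=cloud('top',d)
print([ray('top',u,v,0.08).round(3) for u,v in [(165,192),(283,195),(280,238),(307,225),(293,215)]])
c=im[170:260,150:330]; cv2.imwrite('pics/t2.png',cv2.resize(c[:,:,::-1],None,fx=4.4,fy=4.4,interpolation=cv2.INTER_CUBIC))
H=P[170:260,150:330,2]; 
m=np.zeros(d.shape,bool);m[180:250,155:292]=True
for lo,hi in [(.066,.081),(.086,.105)]:
    k=m&(P[...,2]>lo)&(P[...,2]<hi); 
    n,l,s,ce=cv2.connectedComponentsWithStats(k.astype(np.uint8))
    for i in range(1,n):
        if s[i,4]>12:
            r=cv2.minAreaRect(P[l==i][:,:2].astype(np.float32)); print(lo,s[i],r,P[l==i][:,2].mean())
s,ds=grab('side'); c=s[160:270,170:350]; cv2.imwrite('pics/s2.png',cv2.resize(c[:,:,::-1],None,fx=4.4,fy=4.4,interpolation=cv2.INTER_CUBIC))
E
```

```text
[array([0.496, 0.373, 0.08 ]), array([ 0.628, -0.051,  0.08 ]), array([ 0.452, -0.099,  0.08 ]), array([ 0.535, -0.175,  0.08 ]), array([ 0.558, -0.114,  0.08 ])]
0.066 [ 162  189  121   48 2978] ((0.49010157585144043, 0.13618206977844238), (0.1751333773136139, 0.4290508031845093), 14.108449935913086) 0.07337185405598425
0.066 [155 202   7  12  32] ((0.4287567436695099, 0.3674461841583252), (0.047891102731227875, 0.013559645973145962), 3.7684242725372314) 0.0743640014979638
0.066 [209 206   6   5  14] ((0.4908275008201599, 0.18674294650554657), (0.020200293511152267, 0.018147755414247513), 64.33912658691406) 0.07054803489739368
0.066 [165 213   7  10  28] ((0.4033842086791992, 0.3212788701057434), (0.03464881330728531, 0.020600244402885437), 17.969852447509766) 0.06966951010922971
0.086 [155 200   5  11  24] ((0.4284663200378418, 0.36750832200050354), (0.0412970595061779, 0.012884136289358139), 4.180678844451904) 0.09390755042731642
0.086 [271 201   6  25  93] ((0.5338347554206848, -0.045676492154598236), (0.10220715403556824, 0.01705506257712841), 14.684380531311035) 0.09398140649920661
```

View pics/t2.png

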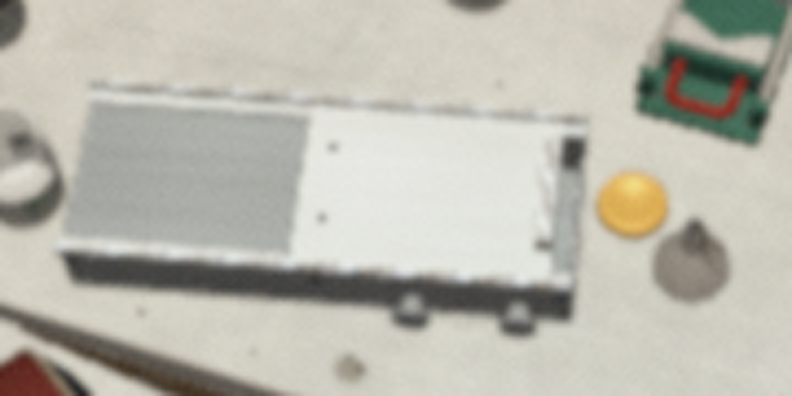

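View pics/s2.png

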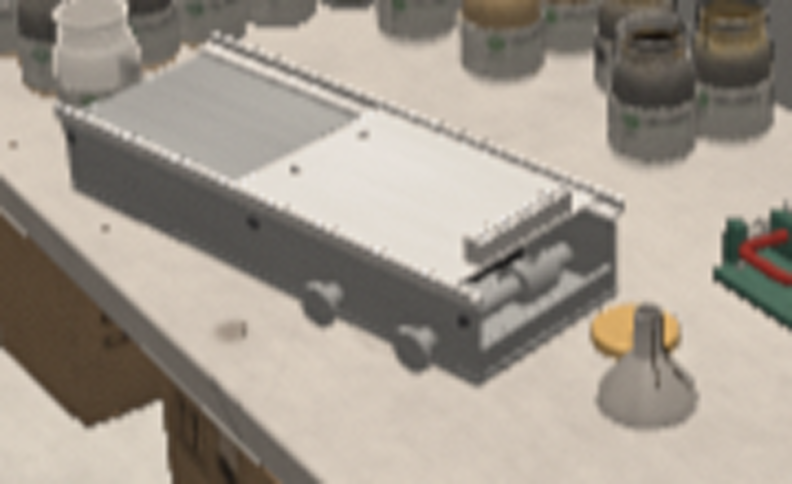

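```bash
cat >> h.py <<'E'
from scipy.spatial.transform import Rotation as Ro
def toolR(a): # tool down, tool y at angle a (rad) ccw from world +y
    y=np.array([-np.sin(a),np.cos(a),0]);z=np.array([0,0,-1.]);return Ro.from_matrix(np.stack([np.cross(y,z),y,z],1))
def plan(wps,start=None):
    "wps: list of (pos,yaw,nrows); prints rows in tool axes"
    o=ctrl.get_obs(); p,R=(o['tool_pos'],Ro.from_rotvec(o['tool_rot'])) if start is None else start
    print('now',p.round(4),R.as_matrix()[:,1].round(3),'F',o['contact_force'].round(1),'t',round(o['t'],2),o['opening'])
    for q,a,n in wps:
        T=toolR(a);w=(R.inv()*T).as_rotvec()/n;q=np.array(q,float);st=(q-p)/n
        for i in range(n):
            s=R.inv().apply(st)*100; print([round(float(x),3) for x in [*w,*s]],end=' ')
            R=R*Ro.from_rotvec(w);p=p+st
        print()
A=np.radians(14.5);bx=np.array([np.cos(A),np.sin(A),0]);by=np.array([-np.sin(A),np.cos(A),0])
E
python3 - <<'E'
from h import *
f=np.array([.5355,-.0525,0])
plan([(f-.05*by+[0,0,.22],A,20),(f-.05*by+[0,0,.106],A,4)])
E
```

```text
now [0.2777 0.5595 0.2525] [ 0.445  0.896 -0.001] F [ 0.   0.6 -0.3] t 0.2 0.0852316969866733
[-0.0, -0.0, -0.036, -2.679, -2.356, 0.165] [-0.0, -0.0, -0.036, -2.593, -2.451, 0.165] [-0.0, -0.0, -0.036, -2.504, -2.542, 0.165] [-0.0, -0.0, -0.036, -2.412, -2.629, 0.165] [-0.0, -0.0, -0.036, -2.316, -2.714, 0.165] [-0.0, -0.0, -0.036, -2.218, -2.795, 0.165] [-0.0, -0.0, -0.036, -2.117, -2.872, 0.165] [-0.0, -0.0, -0.036, -2.013, -2.946, 0.165] [-0.0, -0.0, -0.036, -1.907, -3.016, 0.165] [-0.0, -0.0, -0.036, -1.798, -3.082, 0.164] [-0.0, -0.0, -0.036, -1.687, -3.144, 0.164] [-0.0, -0.0, -0.036, -1.573, -3.202, 0.164] [-0.0, -0.0, -0.036, -1.458, -3.256, 0.164] [-0.0, -0.0, -0.036, -1.341, -3.306, 0.164] [-0.0, -0.0, -0.036, -1.222, -3.352, 0.164] [-0.0, -0.0, -0.036, -1.102, -3.394, 0.163] [-0.0, -0.0, -0.036, -0.98, -3.431, 0.163] [-0.0, -0.0, -0.036, -0.857, -3.464, 0.163] [-0.0, -0.0, -0.036, -0.733, -3.492, 0.163] [-0.0, -0.0, -0.036, -0.608, -3.516, 0.163] 
[0.0, 0.0, 0.0, -0.0, -0.0, 2.85] [0.0, 0.0, 0.0, -0.0, -0.0, 2.85] [0.0, 0.0, 0.0, -0.0, -0.0, 2.85] [0.0, 0.0, 0.0, -0.0, -0.0, 2.85]
```

Call:
{"api": "jog_arm", "payload": {"deltas": [[0, 0, -0.036, -2.7, -2.4, 0.16, 0], [0, 0, -0.036, -2.6, -2.45, 0.16, 0], [0, 0, -0.036, -2.5, -2.5, 0.16, 0], [0, 0, -0.036, -2.4, -2.6, 0.16, 0], [0, 0, -0.036, -2.3, -2.7, 0.16, 0], [0, 0, -0.036, -2.2, -2.8, 0.16, 0], [0, 0, -0.036, -2.1, -2.9, 0.16, 0], [0, 0, -0.036, -2.0, -2.95, 0.16, 0], [0, 0, -0.036, -1.9, -3.0, 0.16, 0], [0, 0, -0.036, -1.8, -3.1, 0.16, 0], [0, 0, -0.036, -1.7, -3.15, 0.16, 0], [0, 0, -0.036, -1.6, -3.2, 0.16, 0]]}}

```text
t: 1.2
tool_pos: [0.4408, 0.1622, 0.234]
tool_rot: [0.042, 3.141, 0.0]
contact_force: [0.5, 0.4, -0.0]
opening: -0.0001
```

Call:
{"api": "jog_arm", "payload": {"deltas": [[0, 0, -0.036, -1.45, -3.25, 0.16, 0], [0, 0, -0.036, -1.35, -3.3, 0.16, 0], [0, 0, -0.036, -1.2, -3.35, 0.16, 0], [0, 0, -0.036, -1.1, -3.4, 0.16, 0], [0, 0, -0.036, -1.0, -3.4, 0.16, 0], [0, 0, -0.036, -0.85, -3.45, 0.16, 0], [0, 0, -0.036, -0.75, -3.5, 0.16, 0], [0, 0, -0.036, -0.6, -3.5, 0.16, 0], [0, 0, 0, 0, 0, 0, 0], [0, 0, 0, 0, 0, 0, 0]]}}

```text
t: 2.03
tool_pos: [0.55, -0.1006, 0.2208]
tool_rot: [0.401, -3.115, -0.001]
contact_force: [0.2, -0.2, 0.0]
opening: 0.0002
```

```bash
python3 - <<'E'
from h import *
f=np.array([.5355,-.0525,0])
plan([(f-.05*by+[0,0,.22],A,1),(f-.05*by+[0,0,.106],A,4)]);print(ctrl.tcp_to_tips)
im,d=grab('side')
c=im[100:280,170:390]; cv2.imwrite('pics/s3.png',cv2.resize(c[:,:,::-1],None,fx=3.3,fy=3.3,interpolation=cv2.INTER_CUBIC))
E
```

```text
now [ 0.55   -0.1006  0.2208] [-0.253  0.967  0.001] F [ 0.2 -0.2  0. ] t 2.03 0.00019171013910978033
[0.001, -0.001, 0.003, 0.198, 0.019, 0.075] 
[0.0, -0.0, -0.0, -0.0, -0.0, 2.85] [0.0, -0.0, -0.0, -0.0, -0.0, 2.85] [0.0, -0.0, -0.0, -0.0, -0.0, 2.85] [0.0, -0.0, -0.0, -0.0, -0.0, 2.85] 
0.022
```

View pics/s3.png

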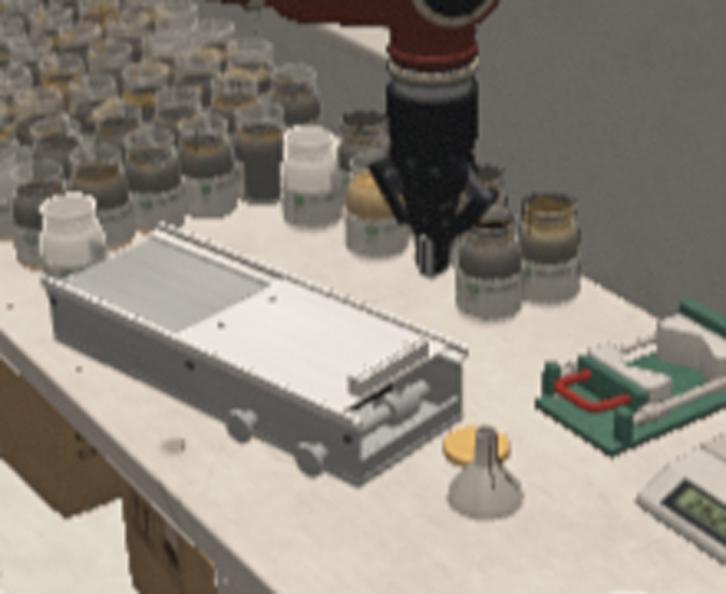

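Call:
{"api": "jog_arm", "payload": {"deltas": [[0, 0, 0, 0.2, 0, 2.9, 0], [0, 0, 0, 0, 0, 2.9, 0], [0, 0, 0, 0, 0, 2.9, 0], [0, 0, 0, 0, 0, 2.8, 0], [0, 0, 0, 0, 2, 0, 0], [0, 0, 0, 0, 2, 0, 0], [0, 0, 0, 0, 1.5, 0, 0], [0, 0, 0, 0, 1.5, 0, 0], [0, 0, 0, 0, 1.5, 0, 0], [0, 0, 0, 0, 1.5, 0, 0], [0, 0, 0, 0, 0, 0, 0]]}}

```text
t: 3.0
tool_pos: [0.5217, -0.0001, 0.1069]
tool_rot: [-0.411, 3.114, 0.001]
contact_force: [0.4, -0.9, 0.4]
opening: -0.0
```

```bash
python3 - <<'E'
from h import *
im,d=grab('side');plan([])
c=im[100:280,170:390]; cv2.imwrite('pics/s4.png',cv2.resize(c[:,:,::-1],None,fx=3.3,fy=3.3,interpolation=cv2.INTER_CUBIC))
E
```

```text
now [ 0.5221 -0.0011  0.1069] [-0.259  0.966  0.   ] F [0.4 0.  0.2] t 3.05 -0.0002655369897528271
```

View pics/s4.png

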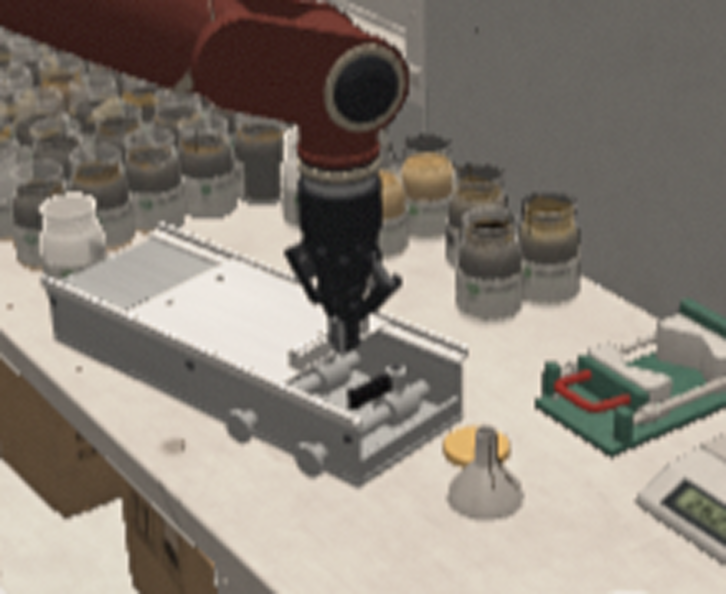

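Call:
{"api": "jog_arm", "payload": {"deltas": [[0, 0, 0, 0, 1, 0, 0], [0, 0, 0, 0, 1.5, 0, 0], [0, 0, 0, 0, 1.5, 0, 0], [0, 0, 0, 0, 1.5, 0, 0], [0, 0, 0, 0, 1.5, 0, 0], [0, 0, 0, 0, 1.5, 0, 0], [0, 0, 0, 0, 1.2, 0, 0], [0, 0, 0, 0, 0.8, 0, 0], [0, 0, 0, 0, 0.4, 0, 0], [0, 0, 0, 0, 0.2, 0, 0], [0, 0, 0, 0, 0.2, 0, 0]]}}

```text
t: 3.97
tool_pos: [0.4938, 0.1062, 0.1067]
tool_rot: [-0.406, 3.114, -0.001]
contact_force: [1.8, -1.8, 2.5]
opening: 0.0005
```

Call:
{"api": "jog_arm", "payload": {"deltas": [[0, 0, 0, 0, 0.2, 0, 0], [0, 0, 0, 0, 0.2, 0, 0], [0, 0, 0, 0, 0.2, 0, 0]]}}

```text
t: 4.22
tool_pos: [0.492, 0.1119, 0.1064]
tool_rot: [-0.405, 3.115, -0.0]
contact_force: [0.9, -2.1, 2.1]
opening: -0.0001
```

Call:
{"api": "jog_arm", "payload": {"deltas": [[0, 0, 0, 0, 0.2, 0, 0], [0, 0, 0, 0, 0.2, 0, 0], [0, 0, 0, 0, 0.2, 0, 0]]}}

```text
t: 4.47
tool_pos: [0.4904, 0.1178, 0.1063]
tool_rot: [-0.406, 3.115, -0.001]
contact_force: [3.9, -6.1, 2.4]
opening: 0.0
```

Call:
{"api": "jog_arm", "payload": {"deltas": [[0, 0, 0, 0, 0.2, 0, 0], [0, 0, 0, 0, 0.2, 0, 0]]}}

```text
t: 4.63
tool_pos: [0.4903, 0.1184, 0.1065]
tool_rot: [-0.408, 3.114, -0.015]
contact_force: [6.2, -18.7, 1.3]
opening: 0.0002
```

```bash
python3 - <<'E'
from h import *
im,d=grab('top');P=cloud('top',d)
m=np.zeros(d.shape,bool);m[180:250,155:292]=True
f=np.array([.5355,-.0525,0])
k=m&(P[...,2]>.086)&(P[...,2]<.1)
n,l,s,ce=cv2.connectedComponentsWithStats(k.astype(np.uint8))
for i in range(1,n):
    if s[i,4]>8: print(s[i],cv2.minAreaRect(P[l==i][:,:2].astype(np.float32)))
plan([])
E
```

```text
[155 202   5   8  16] ((0.42847004532814026, 0.3685251772403717), (0.033468376845121384, 0.00852147862315178), 0.39741623401641846)
[218 208  12  15  56] ((0.46496015787124634, 0.13333101570606232), (0.04085130617022514, 0.04863562807440758), 76.87079620361328)
now [0.4903 0.1183 0.1065] [-0.258  0.966 -0.01 ] F [  4.  -15.8   1.8] t 4.68 5.3505694170118194e-05
```

Call:
{"api": "jog_arm", "payload": {"deltas": [[0, 0, 0, 0, -1.5, 0, 0], [0, 0, 0, 0, -2, -1, 0], [0, 0, 0, 0, -2, -3, 0], [0, 0, 0, 0, -3, -3, 0], [0, 0, 0, 0, -3, -3, 0], [0, 0, 0, 0, -3.5, -2, 0], [0, 0, 0, 0, -3.5, 0, 0], [0, 0, 0, 0, -3.5, 0, 0], [0, 0, 0, 0, -3.5, 0, 0], [0, 0, 0, 0, -3.5, 0, 0], [0, 0, 0, 0, 0, 0, 0]]}}

```text
t: 5.6
tool_pos: [0.5634, -0.1619, 0.2241]
tool_rot: [0.398, -3.115, 0.001]
contact_force: [-1.3, 0.3, 0.3]
opening: -0.0002
```

```bash
python3 - <<'E'
from h import *
im,d=grab('top');s,ds=grab('side');plan([])
a=cv2.resize(im[180:250,205:295],None,fx=8,fy=8,interpolation=cv2.INTER_CUBIC);cv2.imwrite('pics/t5.png',a[:,:,::-1])
b=cv2.resize(s[160:250,220:330],None,fx=6.5,fy=6.5,interpolation=cv2.INTER_CUBIC);cv2.imwrite('pics/s5.png',b[:,:,::-1])
E
```

```text
now [ 0.5627 -0.1578  0.2239] [-0.254  0.967  0.003] F [ 0.1  0.4 -0. ] t 5.7 -0.0002100198489566299
```

View pics/t5.png

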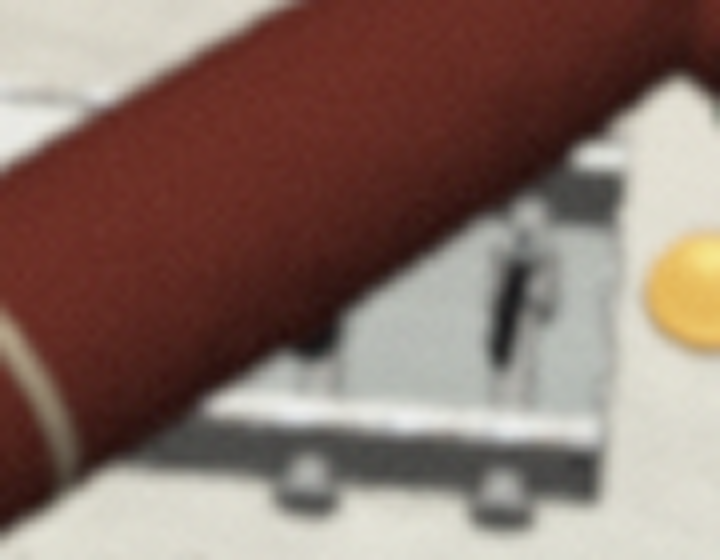

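View pics/s5.png

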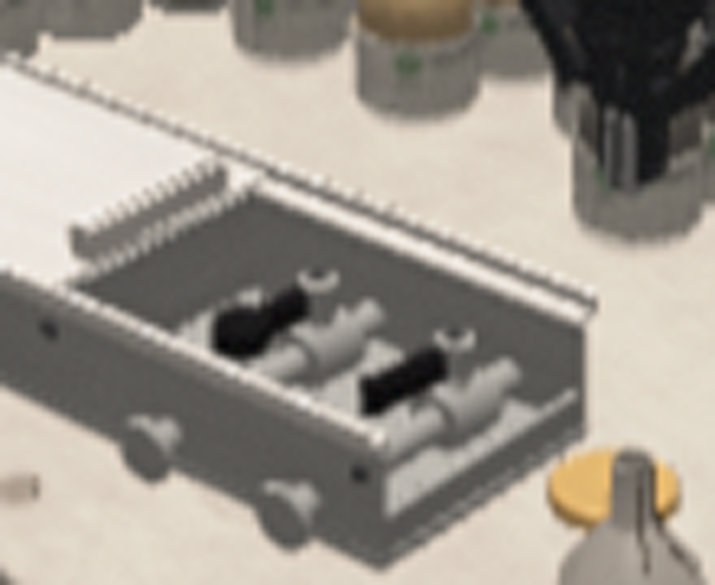

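```bash
python3 - <<'E'
from h import *
for n,u,v,z in [('disc',256.6,211.1,.06),('dstem',268.9,202.3,.065),('pend',277.7,220,.058),('pstem',290,211.5,.065)]: print(n,ray('side',u,v,z).round(4))
print('top plain end',ray('top',205+498/8,180+355/8,.06),'plain stem',ray('top',205+522/8,180+245/8,.065))
o=np.array([.5338,-.0457,0])+.187*by; print('box o',o,'stem',o+.03*bx-.08*by,'pst',o+.03*bx-.17*by)
s,d=grab('side');P=cloud('side',d)
g=s.max(2).astype(int);m=np.zeros(g.shape,bool);m[198:226,250:292]=1
m&=(g<45)&(P[...,2]>.035)&(P[...,2]<.07)
n,l,st,ce=cv2.connectedComponentsWithStats(m.astype(np.uint8))
for i in range(1,n):
    if st[i,4]>8: 
        Q=P[l==i]; top=Q[Q[:,2]>.056]; print(st[i],Q.mean(0),top.mean(0),cv2.minAreaRect(top[:,:2].astype(np.float32)))
E
```

```text
disc [0.4835 0.0445 0.06  ]
dstem [0.5407 0.0611 0.065 ]
pend [ 0.5088 -0.0364  0.058 ]
pstem [ 0.5618 -0.0266  0.065 ]
top plain end [ 0.50050834 -0.03355222  0.06      ] plain stem [ 0.55670032 -0.02563676  0.065     ]
box o [0.48697894 0.13534361 0.        ] stem [0.53605377 0.0654032  0.        ] pst [ 0.55858797 -0.02173009  0.        ]
[253 205  14  10  78] [0.49581955 0.04969694 0.05850311] [0.49509348 0.04979001 0.06169388] ((0.5013240575790405, 0.0502590648829937), (0.052772048860788345, 0.017387665808200836), 6.603707790374756)
[276 214  12  10  58] [ 0.52525562 -0.03399497  0.05728577] [ 0.52667181 -0.03373163  0.06037848] ((0.5263206362724304, -0.0329432338476181), (0.048553187400102615, 0.010777570307254791), 10.986184120178223)
```

```bash
cat >> h.py <<'E'
S=np.array([.538,.062,0])
def pose(th,off=.0205,r=.023,z=.071):
    u=-bx*np.cos(th)+by*np.sin(th);t=by*np.cos(th)+bx*np.sin(th)
    return S+r*u-off*t+[0,0,z],A-th
E
python3 - <<'E'
from h import *
p,a=pose(0,.0425);plan([(p+[0,0,.12],a,6),(p,a,5)])
E
```

```text
now [ 0.5627 -0.1569  0.224 ] [-0.256  0.967  0.003] F [-0.5  0.5  0.4] t 5.75 -0.00014024246996428884
[0.0, -0.0, 0.001, -0.149, 2.924, 0.558] [0.0, -0.0, 0.001, -0.146, 2.925, 0.557] [0.0, -0.0, 0.001, -0.143, 2.925, 0.555] [0.0, -0.0, 0.001, -0.14, 2.926, 0.554] [0.0, -0.0, 0.001, -0.137, 2.926, 0.553] [0.0, -0.0, 0.001, -0.134, 2.926, 0.552] 
[-0.0, 0.0, 0.0, 0.0, -0.0, 2.4] [-0.0, 0.0, 0.0, 0.0, -0.0, 2.4] [-0.0, 0.0, 0.0, 0.0, -0.0, 2.4] [-0.0, 0.0, 0.0, 0.0, -0.0, 2.4] [-0.0, 0.0, 0.0, 0.0, -0.0, 2.4]
```

Call:
{"api": "jog_arm", "payload": {"deltas": [[0, 0, 0, -0.14, 2.9, 0.55, 0], [0, 0, 0, -0.14, 2.9, 0.55, 0], [0, 0, 0, -0.14, 2.9, 0.55, 0], [0, 0, 0, -0.14, 2.9, 0.55, 0], [0, 0, 0, -0.14, 2.95, 0.55, 0], [0, 0, 0, -0.14, 2.95, 0.55, 0], [0, 0, 0, 0, 0, 2.4, 0], [0, 0, 0, 0, 0, 2.4, 0], [0, 0, 0, 0, 0, 2.2, 0], [0, 0, 0, 0, 0, 0, 0], [0, 0, 0, 0, 0, 0, 0]]}}

```text
t: 6.67
tool_pos: [0.5248, 0.0152, 0.1209]
tool_rot: [0.408, -3.111, -0.002]
contact_force: [-0.3, 0.2, -0.3]
opening: 0.0002
```

```bash
python3 - <<'E'
from h import *
im,d=grab('side')
b=cv2.resize(im[130:250,200:330],None,fx=5,fy=5,interpolation=cv2.INTER_CUBIC);cv2.imwrite('pics/s6.png',b[:,:,::-1])
p,a=pose(0,.0425);plan([(p,a,3)])
E
```

```text
now [0.5262 0.0147 0.1226] [-0.258  0.966  0.   ] F [ 0.3 -0.6  0.1] t 6.72 2.6310846003863437e-05
[0.0, -0.0, 0.002, -0.008, 0.01, 1.72] [0.0, -0.0, 0.002, -0.008, 0.01, 1.72] [0.0, -0.0, 0.002, -0.008, 0.011, 1.72]
```

View pics/s6.png

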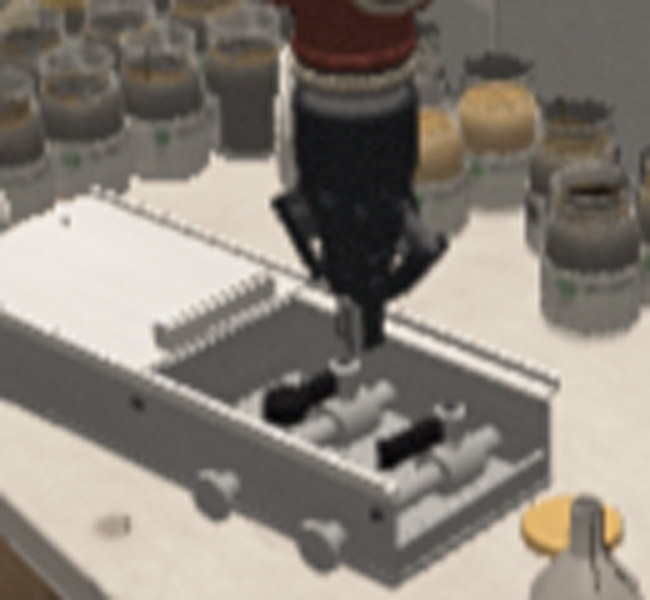

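Call:
{"api": "jog_arm", "payload": {"deltas": [[0, 0, 0, 0, 0, 1.7, 0], [0, 0, 0, 0, 0, 1.7, 0], [0, 0, 0, 0, 0, 1.7, 0], [0, 0, 0, 0, 0, 0, 0], [0, 0, 0, 0, 0, 0, 0]]}}

```text
t: 7.13
tool_pos: [0.527, 0.0138, 0.0723]
tool_rot: [-0.406, 3.115, -0.0]
contact_force: [0.5, 0.7, 1.0]
opening: 0.0
```

```bash
python3 - <<'E'
from h import *
p,a=pose(0);plan([(*pose(0),3)]+[(*pose(t),1) for t in np.arange(.1,1.58,.105)])
E
```

```text
now [0.527  0.0138 0.0723] [-0.256  0.967 -0.   ] F [0.5 0.7 1. ] t 7.13 1.1334397166131575e-05
[-0.0, 0.0, 0.002, 0.005, 0.779, 0.042] [-0.0, 0.0, 0.002, 0.006, 0.779, 0.042] [-0.0, 0.0, 0.002, 0.008, 0.779, 0.042] 
[0.0, -0.0, 0.1, 0.193, 0.24, 0.0] 
[-0.0, -0.0, 0.105, 0.202, 0.252, 0.0] 
[-0.0, -0.0, 0.105, 0.202, 0.252, 0.0] 
[-0.0, -0.0, 0.105, 0.202, 0.252, 0.0] 
[-0.0, -0.0, 0.105, 0.202, 0.252, -0.0] 
[0.0, 0.0, 0.105, 0.202, 0.252, -0.0] 
[0.0, -0.0, 0.105, 0.202, 0.252, 0.0] 
[-0.0, 0.0, 0.105, 0.202, 0.252, -0.0] 
[0.0, 0.0, 0.105, 0.202, 0.252, 0.0] 
[0.0, 0.0, 0.105, 0.202, 0.252, -0.0] 
[0.0, 0.0, 0.105, 0.202, 0.252, 0.0] 
[0.0, 0.0, 0.105, 0.202, 0.252, 0.0] 
[0.0, 0.0, 0.105, 0.202, 0.252, 0.0] 
[0.0, 0.0, 0.105, 0.202, 0.252, 0.0] 
[0.0, 0.0, 0.105, 0.202, 0.252, 0.0]
```

Call:
{"api": "jog_arm", "payload": {"deltas": [[0, 0, 0, 0, 0.8, 0, 0], [0, 0, 0, 0, 0.8, 0, 0], [0, 0, 0, 0, 0.75, 0, 0], [0, 0, 0, 0, 0, 0, 0], [0, 0, 0.1, 0.2, 0.25, 0, 0], [0, 0, 0.105, 0.2, 0.25, 0, 0], [0, 0, 0.105, 0.2, 0.25, 0, 0], [0, 0, 0.105, 0.2, 0.25, 0, 0], [0, 0, 0.105, 0.2, 0.25, 0, 0], [0, 0, 0.105, 0.2, 0.25, 0, 0], [0, 0, 0.105, 0.2, 0.25, 0, 0], [0, 0, 0, 0, 0, 0, 0]]}}

```text
t: 8.13
tool_pos: [0.5079, 0.0544, 0.0718]
tool_rot: [0.734, 3.054, -0.001]
contact_force: [0.5, -2.3, 1.0]
opening: -0.0005
```

```bash
python3 - <<'E'
from h import *
im,d=grab('side')
b=cv2.resize(im[150:240,220:320],None,fx=6,fy=6,interpolation=cv2.INTER_CUBIC);cv2.imwrite('pics/s7.png',b[:,:,::-1])
plan([(*pose(.73),1)]+[(*pose(t),1) for t in np.linspace(.83,1.57,8)])
E
```

```text
now [0.508  0.0543 0.0717] [ 0.451  0.892 -0.   ] F [-0.3 -1.2  0.3] t 8.18 -0.0002838233242139778
[-0.0, 0.001, 0.009, -0.014, 0.008, 0.072] 
[-0.0, -0.0, 0.1, 0.193, 0.24, 0.0] 
[0.0, 0.0, 0.106, 0.203, 0.254, 0.0] 
[0.0, 0.0, 0.106, 0.203, 0.254, 0.0] 
[0.0, 0.0, 0.106, 0.203, 0.254, 0.0] 
[0.0, 0.0, 0.106, 0.203, 0.254, 0.0] 
[0.0, 0.0, 0.106, 0.203, 0.254, 0.0] 
[0.0, 0.0, 0.106, 0.203, 0.254, 0.0] 
[0.0, 0.0, 0.106, 0.203, 0.254, 0.0]
```

View pics/s7.png

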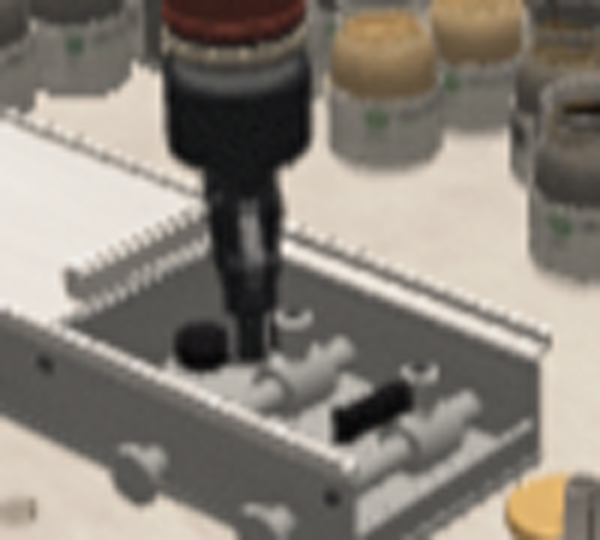

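Call:
{"api": "jog_arm", "payload": {"deltas": [[0, 0, 0.105, 0.2, 0.25, 0, 0], [0, 0, 0.105, 0.2, 0.25, 0, 0], [0, 0, 0.105, 0.2, 0.25, 0, 0], [0, 0, 0.105, 0.2, 0.25, 0, 0], [0, 0, 0.105, 0.2, 0.25, 0, 0], [0, 0, 0.105, 0.2, 0.25, 0, 0], [0, 0, 0.105, 0.2, 0.25, 0, 0], [0, 0, 0.105, 0.2, 0.25, 0, 0], [0, 0, 0, 0, 0, 0, 0]]}}

```text
t: 8.93
tool_pos: [0.5113, 0.0795, 0.0712]
tool_rot: [-1.912, -2.491, 0.001]
contact_force: [-2.3, 0.6, 2.3]
opening: -0.0002
```

Call:
{"api": "jog_arm", "payload": {"deltas": [[0, 0, 0, 0, 0.15, 0, 0], [0, 0, 0, 0, 0.15, 0, 0], [0, 0, 0, 0, 0, 0, 0]]}}

```text
t: 9.18
tool_pos: [0.5146, 0.0797, 0.071]
tool_rot: [-1.912, -2.492, 0.0]
contact_force: [-2.8, 1.8, 0.7]
opening: -0.0001
```

Call:
{"api": "jog_arm", "payload": {"deltas": [[0, 0, 0, 0, 0.15, 0, 0], [0, 0, 0, 0, 0.15, 0, 0], [0, 0, 0, 0, 0, 0, 0]]}}

```text
t: 9.43
tool_pos: [0.5173, 0.0805, 0.0709]
tool_rot: [-1.913, -2.49, 0.001]
contact_force: [-4.7, 1.1, 2.3]
opening: -0.0001
```

Call:
{"api": "jog_arm", "payload": {"deltas": [[0, 0, 0, 0, 0.15, 0, 0], [0, 0, 0, 0, 0, 0, 0]]}}

```text
t: 9.6
tool_pos: [0.5176, 0.0806, 0.0708]
tool_rot: [-1.912, -2.489, 0.005]
contact_force: [-8.2, 0.4, 4.7]
opening: 0.0003
```

Call:
{"api": "jog_arm", "payload": {"deltas": [[0, 0, 0, 0, 0.15, 0, 0], [0, 0, 0, 0, 0, 0, 0], [0, 0, 0, 0, 0, 0, 0]]}}

```text
t: 9.85
tool_pos: [0.5179, 0.0807, 0.0707]
tool_rot: [-1.91, -2.487, 0.009]
contact_force: [-14.6, -1.7, 8.6]
opening: -0.0003
```

Call:
{"api": "jog_arm", "payload": {"deltas": [[0, 0, 0, 0, -1, 0, 0], [0, 0, 0, 0, -1, 0, 0], [0, 0, 0, 0, 0, -2, 0], [0, 0, 0, 0, 0, -3, 0], [0, 0, 0, 0, 0, -4, 0], [0, 0, 0, 0, 0, -4, 0], [0, 0, 0, -3, 0, -2, 0], [0, 0, 0, -4, 0, 0, 0], [0, 0, 0, -4, 0, 0, 0], [0, 0, 0, -4, 0, 0, 0], [0, 0, 0, -4, 0, 0, 0], [0, 0, 0, 0, 0, 0, 0]]}}

```text
t: 10.85
tool_pos: [0.5513, -0.114, 0.222]
tool_rot: [1.919, 2.48, -0.002]
contact_force: [-0.5, 0.4, -0.5]
opening: -0.0004
```

```bash
python3 - <<'E'
from h import *
plan([]);im,d=grab('side')
b=cv2.resize(im[150:290,170:370],None,fx=4,fy=4,interpolation=cv2.INTER_CUBIC);cv2.imwrite('pics/s8.png',b[:,:,::-1])
E
```

```text
now [ 0.5513 -0.114   0.222 ] [0.968 0.251 0.002] F [-0.5  0.4 -0.5] t 10.85 -0.0003551791023356038
```

View pics/s8.png

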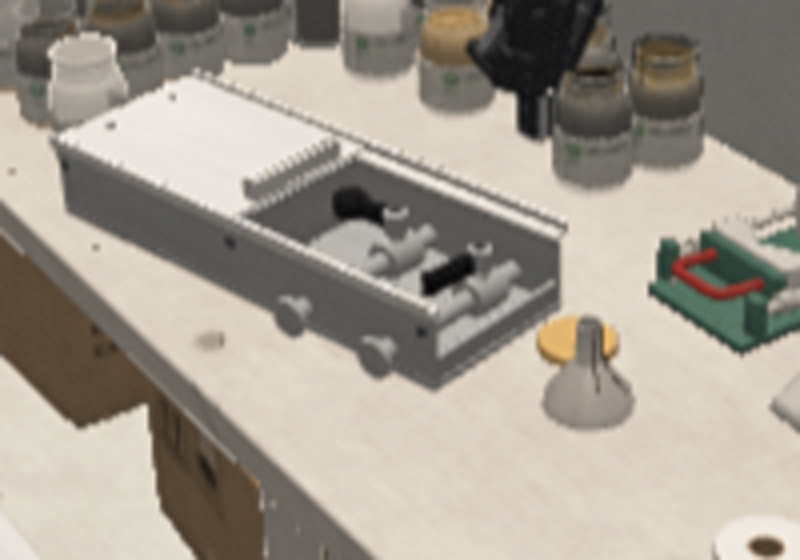

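```bash
python3 - <<'E'
from h import *
d_=ray('side',170+352/4,150+203/4,.06);s_=ray('side',170+396/4,150+212/4,.065);print(d_,s_)
s,d=grab('side');P=cloud('side',d)
g=s.max(2).astype(int);m=np.zeros(g.shape,bool);m[192:212,250:270]=1
m&=(g<50)&(P[...,2]>.054)&(P[...,2]<.07)
Q=P[m][:,:2]-S[:2];X=Q@bx[:2];Y=Q@by[:2];print(len(X))
for lo,hi in [(.005,.018),(.015,.035),(.035,.07)]:
    k=(Y>lo)&(Y<hi);print(lo,k.sum(),X[k].mean() if k.any() else 0,X[k].min(initial=9),X[k].max(initial=-9))
for q in (d_,s_): print(((q-S)@bx).round(4),((q-S)@by).round(4))
E
```

```text
[0.52248061 0.09818302 0.06      ] [0.53849612 0.05706251 0.065     ]
53
0.005 6 -0.0027179141076072266 -0.006946161581451655 0.004332448655608691
0.015 19 -0.002252669234809066 -0.015381158952235489 0.00768937657654793
0.035 33 -0.003541986761345188 -0.012170680334390345 0.007370590568660836
-0.006 0.0389
-0.0008 -0.0049
```

Call:
{"api": "jog_arm", "payload": {"deltas": [[0, 0, 0, -4, 0, -1, 0], [0, 0, 0, -4, 0, -1, 0], [0, 0, 0, -4, 0, -1, 0], [0, 0, 0, -4, 0, -1, 0], [0, 0, 0, -4, 0, 0, 0], [0, 0, 0, -4, 0, 0, 0], [0, 0, 0, 0, 0, 0, 0], [0, 0, 0, 0, 0, 0, 0]]}}

```text
t: 11.62
tool_pos: [0.6119, -0.3401, 0.2604]
tool_rot: [-1.916, -2.489, -0.0]
contact_force: [1.1, -0.3, 0.5]
opening: -0.0002
```

```bash
python3 - <<'E'
from h import *
plan([]);im,d=grab('top');P=cloud('top',d)
c=im[180:250,150:330];cv2.imwrite('pics/t9.png',cv2.resize(c[:,:,::-1],None,fx=4.4,fy=4.4,interpolation=cv2.INTER_CUBIC))
for u0,u1 in [(230,258),(262,275)]:
    m=np.zeros(d.shape,bool);m[195:235,u0:u1]=1
    m&=(im.max(2)<60)&(P[...,2]>.05)&(P[...,2]<.068)
    Q=P[m][:,:2]-S[:2]
    if len(Q): print(len(Q),'bx,by',(Q@bx[:2]).mean(),(Q@by[:2]).mean(),cv2.minAreaRect(P[m][:,:2].astype(np.float32)))
E
```

```text
now [ 0.6119 -0.3401  0.2604] [ 0.967  0.256 -0.   ] F [ 1.1 -0.3  0.5] t 11.62 -0.00022819231972832728
5 bx,by -0.05213385789071725 -0.08298805198767281 ((0.5090533494949341, -0.031135858967900276), (0.0018926665652543306, 0.01061169058084488), 83.7394027709961)
```

View pics/t9.png

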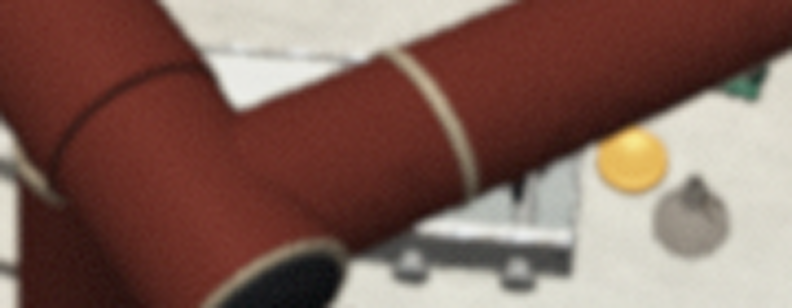

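```bash
python3 -c "
from station import ctrl; print(ctrl.finish_job())"
```

```text
the job is handed in; nothing more can be done
None
```

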